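# Feel the spindle's end float, centre it and lock it

### The job

Check the end float of the spindle in the bearing head: take its hub, gently push it in until you feel it bear on the inner stop, then gently pull it out until you feel it bear on the outer stop. Then set the spindle half-way between the two stops and gently press the lock pin on top of the head fully down, so that it drops into the spindle's groove. Never force anything: keep the push on the stops under 20 N. Leave the things round about where they lie, and let go of everything at the end.

Things in the scene. Friction and masses are not known exactly. Their poses are not given: they have to be found in the camera images.
- head: the bearing head, a painted grey casting on a dark steel foot (foot 150 x 110 x 12 mm, housing 112 x 72 mm and 98 mm high), fixed to the bench. Origin: centre of the foot's underside. Its x axis is horizontal, along the spindle, and points out towards the hub; z is up. The spindle's axis lies 62 mm above the origin. The lock pin stands upright over the origin
- hub: the steel hub on the spindle's outer end: a flange 50 mm across and, outside it, a plain round grip nose 28 mm across. Origin: centre of the nose, on the spindle's axis, 62 mm above the bench; x along the axis, out from the head (as the head's x). The nose reaches 28 mm inward of the origin (to the flange) and 30 mm outward. Hub and spindle slide along x only, against about 1.5 N of friction
- inner_stop: steel thrust washer hidden in the housing that stops the spindle when the hub is pushed in (towards the head, -x). The spindle starts anywhere between the stops and stays where it is left; the whole float is somewhere between 15 and 25 mm. How deep the spindle sits in the hub is different each time (7 mm either way) and unseen, so the hub's place does not tell where the stops or the middle are: feel them
- outer_stop: the like washer that stops the spindle when the hub is pulled out (+x). Both stops are hard steel: the force rises steeply in the last millimetre
- pin_top (a point): centre of the top face of the lock pin's black round button (26 mm across, 12 mm thick), on top of the head; 134.5 mm above the bench when up, 122.5 mm when fully down
- pin: the lock pin: upright steel pin with the black button, sliding straight down 12 mm in the head; origin: on the bench under the pin (z = 0) when up, 12 mm lower (z = -0.012) when fully down. It moves against about 2 N of friction and stays where it is left. Unless the spindle is within about 2 mm of the middle of its float, the pin lands on the spindle after about 3 mm and goes no further
- tape_measure: bystander: yellow tape measure, 37 x 77 x 62 mm, standing behind the head's closed end; origin under its middle
- wedge_1: bystander: dark wooden shim wedge, 28 x 100 x 22 mm, lying beyond the hub's outer end, roughly in line with it; origin under its middle
- wedge_2: bystander: a second dark wooden shim wedge, 28 x 100 x 22 mm, at the right; origin under its middle
- bit_case: bystander: drill bit case, 94 x 150 x 42 mm, at the left; origin under its middle. Just left of it, at the ends of the two wooden beams, F clamps rise up to 0.62 m above the bench (nearest about x 0.32, y 0.48): swing round inside them. The beams, 88 mm (near) and 70 mm (far) high, run left to right before and behind the head
- glue_bottle: bystander: glue bottle, 65 mm across, 212 mm tall, far to the right; origin under its middle

How it is judged:
On the way, in this order (a step that is already met when the one before it is completed fails the run):
1. the spindle is pushed in against the inner stop (over 1.5 N for 0.2 s) (contact force between hub and inner_stop above 1.5 N), for 0.2 s.
2. the spindle is pulled out against the outer stop (over 1.5 N for 0.2 s) (contact force between hub and outer_stop above 1.5 N), for 0.2 s.
At the end, for the whole second after the job is handed in: the lock pin is down in the spindle's groove (its top under 124 mm above the bench, that is at least 10.5 of its 12 mm down), the spindle bears on neither stop (under 0.5 N) and is at rest (z of pin_top in the frame of head below 0.124 m and contact force between hub and inner_stop below 0.5 N and contact force between hub and outer_stop below 0.5 N and linear speed of hub below 0.01 m/s); the robot touches nothing.
It fails at once if the spindle is forced against a stop (over 22 N) (contact force between hub and inner_stop above 22 N or contact force between hub and outer_stop above 22 N).
It fails at once if the lock pin is forced (over 40 N on it) (contact force between pin and anything else above 40 N).
It fails at once if a bystander is pushed more than 25 mm (distance of any of tape_measure, wedge_1, wedge_2, bit_case, glue_bottle from where it was at the start of the episode above 0.025 m).
It also fails if it takes over 48 s, if anything falls off the work surface, if the arm or the gripper's body presses on something with over 40 N, if the wrist force passes 120 N, or if a joint passes its speed limit or range.

### The arm

A 7-joint arm with a two-finger parallel gripper is mounted at the origin on the work surface; the furniture and walls round the work are solid. World frame = base frame: x ahead of the robot, y to its left, z up, the work surface at z = 0. Lengths are in m, angles in rad, forces in N, time in s.
With the tool pointing down it reaches from about 0.35 to 0.9 m from the base axis. Payload 8.1 kg.
Tool frame: the origin (TCP) lies at the very end of the fingers, on their centre line; the grasp point (between the pads) lies 19 mm behind it (arm.tcp_to_grasp is the z of the grasp point in the tool frame, in m); z points along the fingers, y is the line along which they close (so a half turn about z gives the same grasp; the last joint's range is limited). The gripper opens to 92 mm and grips with 3 to 60 N. Pads are 19 mm wide; open, the fingers measure 130 mm over their backs; the gripper's body (75 mm by 190 mm) begins 47 mm behind the grasp point.
Start: joints at [-1.453, 0.434, 0.025, 1.573, -0.012, 1.134, -0.075], TCP at [0.137, 0.61, 0.227] pointing down, gripper open.
Joint ranges: [-2.62, 2.62], [-0.44, 2.09], [-1.27, 1.32], [0.08, 2.57], [-1.32, 4.46], [0.12, 2], [-2.74, 2.74]. Speed limits (rad/s): [2.22, 2.22, 3.01, 3.01, 3.14, 3.14, 3.14].

### API

Orientations are given as a rotation vector (axis times angle).
In Python, from cell import readout, vision, sign_off, arm gives the robot as it stands. The module is installed in compiled form; this text tells all that it offers.
- The arm moves only by the shell command python3 -m creep 'ROWS' [FORCE]. ROWS is JSON, a list of rows, each a list of 5 numbers: the shift along the tool's x, y, z in units of 4 cm (1.0 is 4 cm), then the turn about the tool's z in units of 4 degrees (1.0 is 4 degrees), then the opening, from 0 (shut) to 1 (fully open). A call has 1 to 12 rows; each row shifts and turns the commanded pose from where the row before left it, along the tool's axes as they then stand; what a row does not reach is not made up. A row lasts 1/8 s, in which the tool goes at most 62.5 mm and 10.7 degrees, less where a joint would pass 70% of its speed; a pose out of reach is approached as far as the arm can. A call with a number of a shift or a turn outside -1 to 1 is refused whole. A call with a gripper value outside its range is refused whole. The fingers move at their own pace and stop on an object; FORCE is the grip in N (left out, the last holds). Time passes only in rows, so rows that do not move let the fingers close. It gives the time, the measured TCP pose, the force, the opening and the grip force at its end, in the units of the state.
- readout.observe(): the state, without advancing time (a new reading comes with each control period).
- vision.get_image(name): name is "side" or "top" or "wrist"; returns a dict with "pixels" (400x640x3 uint8, blue, green, red), "z_map" (400x640 float32, m along the optical axis (not along the pixel's ray), 0 where there is no reading), "camera_matrix" (3x3 intrinsics, pixels), "k1" (the pictures are not rectified: a ray, as slopes to the right and down, at radius r is drawn at 1 + k1 r^2 times it, then the intrinsics apply), "position" and "rotation" of the camera in the world. Camera axes: x right, y up, looking along -z (the intrinsics and any distortion apply to the point x, -y, -z); pixel columns grow to the right and rows downward; lengths in m; the calibration is good to about 2 mm. A picture is of the moment at which its call begins.
- sign_off(): hands the job in; it is judged then, once.
The state is a dict: "clock": time; "joints": joint angles; "dq": joint speeds; "joint_efforts": joint torques, N m; "position": TCP position; "ee_rot": TCP orientation; "force": force on the tool from outside, world axes, zero at the start; "ft_torque": the same for the moment, N m; "width": opening from 0.0 (shut) to 1.0 (fully open); "gripper_force": force on a finger pad.
Only numpy, scipy, OpenCV 4.12 (cv2) and the standard library are available. Lean on these libraries where they do the work, as an engineer would, in place of code of your own. Each camera call takes 0.05 s, during which the arm holds its last target. There are 200 camera calls.

## Working session

There is one attempt and no reset: what is moved stays moved. The work goes in short steps, Python scripts to look and compute and a shell command to move; the robot and the scene stay as the last step left them, time stands still between calls to the robot, and variables do not carry over. Pictures are saved under pics/ and viewed, at most 10 in all, crops included, and the job is handed in when it is done.

```bash
mkdir -p pics; ls; python3 - <<'E'
from cell import readout, vision
import cv2,numpy as np
s=readout.observe();print({k:np.round(v,3) for k,v in s.items()})
ims=[]
for n in("side","top"):
    d=vision.get_image(n);np.savez(f"{n}.npz",**d);cv2.imwrite(f"pics/{n}.png",d["pixels"]);print(n,d["position"],d["rotation"],d["camera_matrix"],d["k1"])
E
```

```text
pics
{'clock': np.float64(0.0), 'joints': array([-1.453,  0.435,  0.025,  1.574, -0.012,  1.134, -0.075]), 'dq': array([-0.   ,  0.   , -0.   ,  0.002,  0.001,  0.002,  0.002]), 'joint_efforts': array([ 1.0000e-03, -6.6788e+01,  9.8600e-01, -3.1444e+01, -6.0000e-02,
        4.3000e-02,  0.0000e+00]), 'position': array([0.137, 0.609, 0.226]), 'ee_rot': array([-3.460e-01, -3.122e+00,  2.000e-03]), 'force': array([ 0.165, -0.392, -0.089]), 'ft_torque': array([-0.014,  0.063, -0.088]), 'gripper_force': np.float64(0.0), 'width': np.float64(0.997)}
side [-0.08103717 -0.91729427  0.70174775] [ 1.01285539 -0.30857027 -0.51570915] [[366.32846558   0.         313.07741231]
 [  0.         366.32846558 204.69235212]
 [  0.           0.           1.        ]] -0.0341794645431554
top [ 0.37251765 -0.05968304  1.61298924] [ 0.03122033 -0.06659344 -1.58765646] [[449.63362647   0.         317.57559756]
 [  0.         449.63362647 199.91315495]
 [  0.           0.           1.        ]] 0.0010372224255411717
```

View pics/top.png

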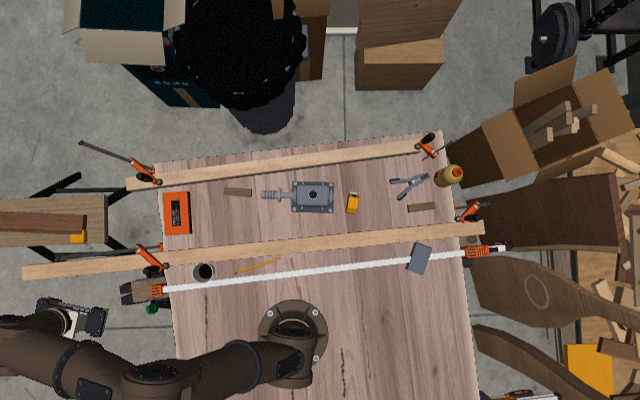

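View pics/side.png

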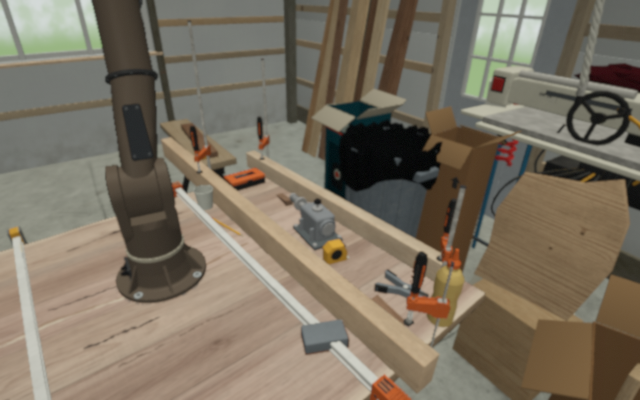

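The top view shows the head with its button at about (313,195) and the hub nose near (266,195), with wedge_1 at (238,191). The tape measure is at (353,202). The arm is off to the left, at the bottom of the image. I'll zoom in and measure.

```bash
cat >h.py <<'E'
import numpy as np,cv2
from scipy.spatial.transform import Rotation as R
def ray(d,u,v):
    K=d["camera_matrix"];p=np.array([(u-K[0,2])/K[0,0],(v-K[1,2])/K[1,1]]);q=p.copy()
    for _ in range(20): q=p/(1+d["k1"]*(q@q))
    return R.from_rotvec(d["rotation"]).apply([q[0],-q[1],-1.0]) if np.shape(d["rotation"])==(3,) else np.array(d["rotation"])@[q[0],-q[1],-1.0]
def on_plane(d,u,v,z):
    r=ray(d,u,v);c=np.array(d["position"]);return c+r*(z-c[2])/r[2]
def by_depth(d,u,v): return np.array(d["position"])+ray(d,u,v)*d["z_map"][int(round(v)),int(round(u))]
E
python3 - <<'E'
from h import *
d=dict(np.load("top.npz"))
im=d["pixels"][160:240,210:370];cv2.imwrite("pics/topcrop.png",cv2.resize(im,None,fx=5,fy=5,interpolation=cv2.INTER_CUBIC))
P=np.array([[by_depth(d,u,v) for u in range(225,365)] for v in range(165,225)])
z=P[...,2]
for u in range(225,365,3): print(u,*(int(1000*z[v-165,u-225]) for v in range(180,214,2)))
b=(z>.118)&(z<.15)&(P[...,1]>-.05)
for lo,hi in((.118,.15),(.085,.11)):
    m=(z>lo)&(z<hi);m[40:]=False;m[:15]=False
    print(lo,m.sum(),P[m].mean(0),P[m].min(0),P[m].max(0))
E
```

```text
225 -7 -1 8 -6 3 3 1 3 2 4 0 4 1 0 -4 3 1
228 2 0 1 9 5 -4 8 -2 2 3 14 1 1 -2 -4 1 0
231 -3 0 -1 -2 5 7 11 7 -1 -2 -4 6 0 0 -2 -3 1
234 0 4 2 4 6 13 11 10 -1 4 1 0 6 -2 3 0 0
237 -3 -1 -1 -4 6 16 16 10 0 1 5 -3 -4 -1 -1 1 6
240 -5 3 -1 0 12 12 16 12 4 -3 0 -7 -3 -6 3 1612 -3
243 2 2 0 -2 13 16 23 18 1 -3 -6 -4 -2 0 -6 -2 -1
246 -2 -3 0 0 11 20 20 20 6 0 3 -2 -1 -1 -2 3 -3
249 -1 3 8 0 20 26 13 16 9 3 -2 6 3 4 0 -1 -5
252 1 3 4 -6 0 1 5 0 -2 -5 9 4 -7 -2 -3 -2 1
255 0 -3 -4 1 6 -5 5 -7 2 1 -2 -5 -1 1 2 4 0
258 3 4 1 -3 3 -2 0 6 2 -1 -5 -5 -3 1 0 -4 1
261 -7 4 1 -2 -5 64 71 77 70 1 -5 0 2 1 5 0 -3
264 3 -2 8 -1 3 68 81 78 69 -4 1 0 1 3 -2 3 1
267 0 1 -2 1 -1 65 78 77 68 -3 0 -3 1 1 -2 -1 0
270 -3 9 5 -5 6 64 75 76 71 0 -6 -7 1 1 1 -1 -6
273 -9 -3 3 -3 1 -2 68 74 68 57 -4 -5 3 2 0 -8 -6
276 4 0 8 -9 -1 8 77 71 68 60 0 -4 -4 5 0 1 1
279 5 -4 0 1 68 82 87 88 84 79 74 -3 -3 -7 2 -1 -4
282 7 3 2 -1 0 -1 66 69 72 3 1 0 2 -5 -8 0 2
285 -5 3 1 1 -6 -2 67 73 70 1 -2 4 0 -7 -3 1 -2
288 2 0 3 -3 3 -1 67 64 71 -1 0 -2 0 -9 -7 -4 7
291 -2 0 4 -2 5 5 67 67 69 4 10 6 9 11 6 11 -6
294 1 21 22 62 85 84
[... 758 characters left out ...]
-2 2 5 0 8 -1 1 0 5 0 -7
339 -8 0 -1 -4 0 0 0 -2 -5 4 -5 -7 -4 1 -5 2 -1
342 3 0 -9 0 3 5 -8 4 -5 -1 -1 0 -1 2 -3 2 -1
345 2 3 -8 -2 8 5 0 3 -4 1612 4 2 0 0 0 0 -2
348 2 0 0 5 -5 3 -2 14 36 49 57 62 59 57 59 47 13
351 -1 -2 1 4 -1 0 1 41 54 64 58 60 61 63 58 52 40
354 -7 -2 -7 3 -1 -2 5 48 53 52 62 65 64 62 60 54 43
357 -3 -3 -6 1 3 0 4 35 49 54 59 51 64 58 57 -9 1
360 5 -3 1612 2 2 -1 0 -2 0 -2 2 0 1 4 6 0 0
363 0 0 -2 0 6 -4 -1 5 -2 -6 2 3 -4 3 2 2 0
0.118 49 [ 0.48512301 -0.07715147  0.13425958] [ 0.4737778  -0.08889949  0.12597058] [ 0.49771986 -0.06577638  0.14152022]
0.085 683 [ 0.48552826 -0.07387358  0.09589387] [ 0.45217914 -0.14438046  0.08502847] [0.52222798 0.09343134 0.10997506]
```

View pics/topcrop.png

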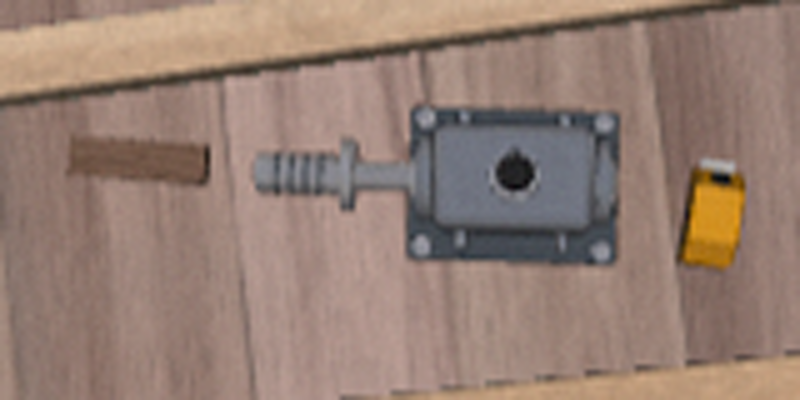

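```bash
cat > m.py <<'E'
from h import *
def axis(d):
    P=np.array([[by_depth(d,u,v) for u in range(225,345)] for v in range(170,215)])
    z=P[...,2];m=(z>.118)&(z<.15);vs,us=np.nonzero(m)
    pin=on_plane(d,us.mean()+225,vs.mean()+170,.1345)
    pts=[]
    for u in range(260,278):   # nose columns: silhouette at axis height
        c=z[:,u-225];k=np.nonzero((c>.045)&(c<.1))[0]+170
        if len(k): pts.append(np.r_[on_plane(d,u,k.mean(),.062)[:2],len(k),u])
    return pin,np.array(pts)
E
python3 - <<'E'
from m import *
d=dict(np.load("top.npz"));pin,p=axis(d);print(pin);print(p.round(4))
# crop edges: nose outer end, flange
for u,v in((260.7,194.4),(278,194.8),(281.3,195),):print(on_plane(d,u,v,.062))
# housing top long edges from crop: corners
for a in((432,123),(598,127),(591,232),(432,226)):print(on_plane(d,210+a[0]/5-.4,160+a[1]/5-.4,.098))
for a in((68,158),(210,165)):print('wedge',on_plane(d,210+a[0]/5,160+a[1]/5,.01))
from cell import readout
s=readout.observe();print(R.from_rotvec(s["ee_rot"]).as_matrix().round(3))
E
```

```text
[ 0.48510168 -0.07715121  0.1345    ]
[[5.723e-01 1.021e-01 3.000e+00 2.600e+02]
 [5.154e-01 9.920e-02 1.100e+01 2.610e+02]
 [5.153e-01 9.570e-02 1.100e+01 2.620e+02]
 [5.153e-01 9.230e-02 1.100e+01 2.630e+02]
 [5.152e-01 8.890e-02 1.100e+01 2.640e+02]
 [5.099e-01 8.550e-02 1.000e+01 2.650e+02]
 [5.098e-01 8.200e-02 1.000e+01 2.660e+02]
 [5.097e-01 7.860e-02 1.000e+01 2.670e+02]
 [5.097e-01 7.510e-02 1.000e+01 2.680e+02]
 [5.096e-01 7.170e-02 1.000e+01 2.690e+02]
 [5.096e-01 6.820e-02 1.000e+01 2.700e+02]
 [5.002e-01 6.490e-02 1.000e+01 2.710e+02]
 [5.066e-01 6.140e-02 1.100e+01 2.720e+02]
 [4.994e-01 5.800e-02 9.000e+00 2.730e+02]
 [5.000e-01 5.460e-02 1.000e+01 2.740e+02]
 [4.993e-01 5.110e-02 9.000e+00 2.750e+02]
 [4.993e-01 4.770e-02 9.000e+00 2.760e+02]
 [4.992e-01 4.420e-02 9.000e+00 2.770e+02]]
[0.49105361 0.10047292 0.062     ]
[0.48868375 0.04091576 0.062     ]
[0.487803   0.02954996 0.062     ]
[ 0.52090815 -0.02261376  0.098     ]
[ 0.51638776 -0.13487095  0.098     ]
[ 0.44530499 -0.12873385  0.098     ]
[ 0.45118857 -0.02155472  0.098     ]
wedge [0.50720204 0.23747586 0.01      ]
wedge [0.50054331 0.13672096 0.01      ]
[[-0.976  0.219 -0.   ]
 [ 0.219  0.976 -0.001]
 [-0.    -0.001 -1.   ]]
```

The sizes check out. The button is at (0.485, -0.077). The nose runs from y 0.041 to 0.100 (59 mm), centred near (0.490, 0.070), and the axis points along about (0.04, 1). First I'll draw the arm inside the clamps.

```bash
python3 -m creep '[[-0.2,-0.7,-0.2,0,1],[-0.2,-0.7,-0.2,0,1],[-0.2,-0.7,-0.2,0,1],[-0.2,-0.7,-0.2,0,1],[-0.2,-0.7,-0.2,0,1],[-0.2,-0.7,-0.2,0,1],[-0.2,-0.7,-0.2,0,1],[-0.2,-0.7,-0.2,0,1]]'; python3 -m creep '[[-0.75,-0.4,0,1,1],[-0.75,-0.4,0,0,1],[-0.75,-0.4,0,0,1],[-0.75,-0.4,0,0,1],[-0.75,-0.4,0,0,1],[-0.75,-0.4,0,0,1],[-0.75,-0.4,0,0,1],[-0.75,-0.4,0,0,1],[0,0,0,1,1],[0,0,0,1,1],[0,0,0,1,1],[0,0,0,1,1]]'; python3 -m creep '[[0,0,0,1,1],[0,0,0,1,1],[0,0,0,1,1],[0,0,0,1,1],[0,0,0,1,1],[0,0,0,1,1],[0,0,0,1,1],[0,0,0,1,1],[0,0,0,1,1],[0,0,0,1,1],[0,0,0,1,1],[0,0,0,1,1]]'
```

```text
clock: 1.1
position: [0.1502, 0.376, 0.2907]
ee_rot: [-0.346, -3.122, 0.001]
force: [1.6, 0.6, 0.3]
width: 1.002
gripper_force: 0.0
clock: 2.6
position: [0.3449, 0.1874, 0.2905]
ee_rot: [-0.887, -3.014, 0.001]
force: [0.0, 0.2, 0.0]
width: 0.995
gripper_force: 0.0
clock: 4.1
position: [0.3449, 0.1874, 0.2905]
ee_rot: [-2.036, -2.393, 0.001]
force: [0.4, -0.5, -0.4]
width: 1.0
gripper_force: 0.0
```

```bash
python3 -m creep '[[0,0,0,1,1],[0,0,0,1,1],[0,0,0,0.9,1],[-0.7,0.9,0,0,1],[-0.7,0.9,0,0,1],[-0.7,0.9,0,0,1],[-0.7,0.9,0,0,1],[0,0,0,0,1]]'; python3 - <<'E'
from h import *
from cell import vision,readout
s=readout.observe();print(s["position"],R.from_rotvec(s["ee_rot"]).as_matrix().round(3).tolist(),s["joints"].round(2))
d=vision.get_image("wrist");np.savez("w1.npz",**d);cv2.imwrite("pics/w1.png",d["pixels"]);print(d["position"],d["rotation"])
E
```

```text
clock: 5.1
position: [0.4863, 0.0672, 0.2905]
ee_rot: [2.269, 2.17, -0.002]
force: [-0.8, 0.1, -0.7]
width: 0.998
gripper_force: 0.0
[0.48625462 0.06715116 0.29045173] [[0.044, 0.999, 0.0], [0.999, -0.044, -0.002], [-0.002, 0.001, -1.0]] [-0.75  0.16  0.6   1.83 -0.1   1.18 -0.17]
[0.49015615 0.14423163 0.44784097] [-0.29303805  0.00513945 -0.044778  ]
```

View pics/w1.png

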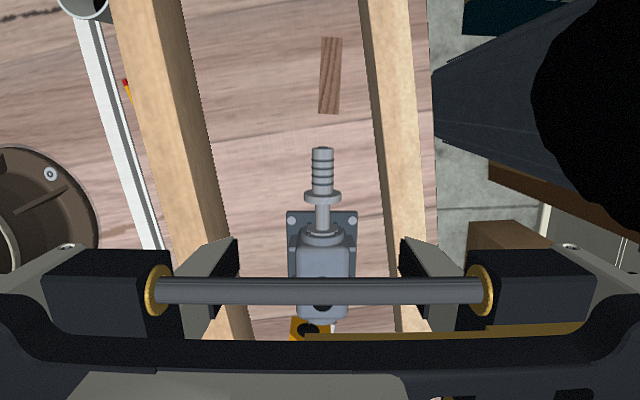

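The wrist view shows the nose at columns 311–333, rows 148–193, with the flange at row 197 and the housing below it. The wedge is well clear at (330,75). Next I'll get the axis line and nose centre from here.

```bash
python3 - <<'E'
from h import *
d=dict(np.load("w1.npz"))
P=np.array([[by_depth(d,u,v) for u in range(290,366)] for v in range(140,260)]);z=P[...,2]
L=[]
for v in range(142,250,4):
    k=np.nonzero(z[v-140]>.035)[0]+290
    if len(k):
        a,b=on_plane(d,k[0]-.5,v,.062),on_plane(d,k[-1]+.5,v,.062);L.append([(a[0]+b[0])/2,a[1]/2+b[1]/2,1e3*(b[0]-a[0])]);print(v,np.round(L[-1],4),np.round(z[v-140,int(k.mean())-290],3))
E
```

```text
150 [ 0.4938  0.0972 27.6943] 0.075
154 [ 0.4936  0.0922 27.7921] 0.076
158 [ 0.4941  0.0871 29.1596] 0.075
162 [ 0.4932  0.082  27.9915] 0.075
166 [ 0.493   0.0768 28.0931] 0.075
170 [ 0.4928  0.0717 28.1961] 0.075
174 [ 0.4926  0.0665 28.3004] 0.074
178 [ 0.4924  0.0612 28.406 ] 0.075
182 [ 0.5025  0.0555 49.2739] 0.076
186 [ 0.4919  0.0506 28.6214] 0.075
190 [ 0.4917  0.0452 41.7945] 0.075
194 [4.91500e-01 3.98000e-02 4.98265e+01] 0.074
198 [4.91300e-01 3.44000e-02 5.00212e+01] 0.086
202 [4.91700e-01 2.88000e-02 4.09651e+01] 0.086
206 [ 0.4901  0.0234 19.8978] 0.072
210 [4.89900e-01 1.78000e-02 1.99778e+01] 0.072
214 [4.89700e-01 1.21000e-02 2.00588e+01] 0.072
218 [4.89400e-01 6.50000e-03 2.01409e+01] 0.072
222 [4.89200e-01 7.00000e-04 3.91039e+01] 0.07
226 [ 4.89000e-01 -5.00000e-03  4.73942e+01] 0.448
230 [ 4.88700e-01 -1.08000e-02  5.84783e+01] 0.071
234 [ 4.94000e-01 -1.70000e-02  7.51399e+01] 0.083
238 [ 4.87600e-01 -2.26000e-02  6.85866e+01] 0.09
242 [ 4.8800e-01 -2.8600e-02  8.9576e+01] 0.091
246 [ 4.88500e-01 -3.47000e-02  9.13549e+01] 0.448
```

```bash
python3 -m creep '[[0.05,0.15,0.8,0,0.6],[0,0,1,0,0.6],[0,0,1,0,0.6],[0,0,1,0,0.6],[0,0,1,0,0.6],[0,0,0.8,0,0.6],[0,0,0.6,0,0.6],[0,0,0,0,0.6]]' 12 ; python3 -m creep '[[0,0,0,0,0.2],[0,0,0,0,0.2],[0,0,0,0,0.2],[0,0,0,0,0.2],[0,0,0,0,0.2]]' 12
```

```text
clock: 6.15
position: [0.4886, 0.0726, 0.0415]
ee_rot: [-2.262, -2.177, 0.005]
force: [-0.1, 0.1, 0.4]
width: 0.604
gripper_force: 0.0
clock: 6.78
position: [0.4919, 0.0721, 0.0435]
ee_rot: [2.264, 2.176, 0.003]
force: [2.7, 0.5, 6.9]
width: 0.301
gripper_force: 12.0
```

```bash
python3 -m creep '[[0,0,0,0,0.2],[0,0,0,0,0.2]]' 15; python3 -m creep '[[-0.03,0,0,0,0.2],[-0.03,0,0,0,0.2],[-0.03,0,0,0,0.2],[0,0,0,0,0.2]]'
```

```text
clock: 7.02
position: [0.492, 0.072, 0.0435]
ee_rot: [2.264, 2.176, 0.003]
force: [1.8, 1.5, 7.0]
width: 0.295
gripper_force: 15.0
clock: 7.52
position: [0.4918, 0.0684, 0.0434]
ee_rot: [2.264, 2.176, 0.003]
force: [1.4, 1.5, 6.9]
width: 0.3
gripper_force: 15.0
```

```bash
for i in 1; do python3 -m creep '[[-0.03,0,0,0,0.2],[-0.03,0,0,0,0.2],[0,0,0,0,0.2]]' | grep -E 'pos|force:'; python3 -m creep '[[-0.03,0,0,0,0.2],[-0.03,0,0,0,0.2],[0,0,0,0,0.2]]'| grep -E 'pos|force:'; done
```

```text
position: [0.4918, 0.0676, 0.0435]
force: [2.3, 6.2, 5.8]
gripper_force: 15.0
position: [0.4917, 0.0676, 0.0435]
force: [2.8, 14.6, 4.0]
gripper_force: 15.0
```

Inner stop felt: the tool stays at y=0.0676 while the force climbs to 14.6 N. Now I'll pull out.

```bash
python3 -m creep '[[0.05,0,0,0,0.2],[0.05,0,0,0,0.2],[0.05,0,0,0,0.2],[0.05,0,0,0,0.2],[0.05,0,0,0,0.2],[0.05,0,0,0,0.2],[0.05,0,0,0,0.2],[0,0,0,0,0.2]]' | grep -E 'pos|force:'; python3 -m creep '[[0.03,0,0,0,0.2],[0.03,0,0,0,0.2],[0,0,0,0,0.2]]'| grep -E 'pos|force:'
```

```text
position: [0.4922, 0.0773, 0.0435]
force: [2.7, -0.9, 6.2]
gripper_force: 15.0
position: [0.4923, 0.0795, 0.0435]
force: [2.6, 0.3, 7.5]
gripper_force: 15.0
```

```bash
python3 -m creep '[[0.03,0,0,0,0.2],[0.03,0,0,0,0.2],[0,0,0,0,0.2]]'| grep -E 'pos|force:';python3 -m creep '[[0.03,0,0,0,0.2],[0.03,0,0,0,0.2],[0,0,0,0,0.2]]'| grep -E 'pos|force:'
```

```text
position: [0.4924, 0.082, 0.0435]
force: [2.7, -1.7, 6.8]
gripper_force: 15.0
position: [0.4925, 0.0843, 0.0435]
force: [2.1, -0.7, 6.3]
gripper_force: 15.0
```

```bash
python3 -m creep '[[0.03,0,0,0,0.2],[0.03,0,0,0,0.2],[0,0,0,0,0.2]]'| grep -E 'pos|force:'
```

```text
position: [0.4927, 0.0867, 0.0435]
force: [2.2, -1.3, 7.2]
gripper_force: 15.0
```

```bash
python3 -m creep '[[0.03,0,0,0,0.2],[0.03,0,0,0,0.2],[0,0,0,0,0.2]]'| grep -E 'pos|force:'
```

```text
position: [0.4927, 0.0877, 0.0434]
force: [3.0, -5.9, 7.5]
gripper_force: 15.0
```

```bash
python3 -m creep '[[0.03,0,0,0,0.2],[0.03,0,0,0,0.2],[0,0,0,0,0.2]]'| grep -E 'pos|force:'
```

```text
position: [0.4927, 0.0878, 0.0434]
force: [3.0, -13.6, 8.7]
gripper_force: 15.0
```

Outer stop felt at y=0.0878, so the float is 20.2 mm and the middle is y=0.0777.

```bash
python3 -m creep '[[-0.08,0,0,0,0.2],[-0.08,0,0,0,0.2],[-0.08,0,0,0,0.2],[-0.08,0,0,0,0.2],[0,0,0,0,0.2],[0,0,0,0,0.2]]'| grep -E 'pos|force:'
```

```text
position: [0.4923, 0.0788, 0.0435]
force: [2.7, -1.0, 6.8]
gripper_force: 15.0
```

```bash
python3 -m creep '[[-0.02,0,0,0,0.2],[-0.02,0,0,0,0.2],[0,0,0,0,0.2],[0,0,0,0,0.2]]'| grep -E 'pos|force:'
```

```text
position: [0.4922, 0.0776, 0.0435]
force: [2.6, 0.7, 6.8]
gripper_force: 15.0
```

```bash
python3 -m creep '[[0,0,0,0,0.4],[0,0,0,0,0.6],[0,0,0,0,0.6],[0,0,-0.3,0,0.6],[0,0,-0.8,0,0.6],[0,0,-1,0,0.6],[0,0,-1,0,0.6],[0,0,-1,0,0.3],[0,0,0,0,0]]'; python3 -m creep '[[-0.9,0,0,0,0],[-1,0,0,0,0],[-1,0,0,0,0],[-0.9,0,0,0,0],[0,0,0,0,0],[0,0,0,0,0]]' 15; python3 - <<'E'
from m import *
from cell import vision
d=vision.get_image("wrist");np.savez("w2.npz",**d);cv2.imwrite("pics/w2.png",d["pixels"])
P=np.array([[by_depth(d,u,v) for u in range(290,366)] for v in range(120,260)]);z=P[...,2]
for v in range(122,258,4):
    k=np.nonzero((z[v-120]>.035)&(z[v-120]<.15))[0]+290
    if len(k):
        a,b=on_plane(d,k[0]-.5,v,.062),on_plane(d,k[-1]+.5,v,.062);print(v,np.round((a+b)[:2]/2,4),round(1e3*(b[0]-a[0]),1))
E
```

```text
clock: 13.9
position: [0.4926, 0.0775, 0.2101]
ee_rot: [2.263, 2.176, 0.009]
force: [-0.3, -0.8, 0.1]
width: 0.435
gripper_force: 0.0
clock: 14.65
position: [0.4846, -0.074, 0.2064]
ee_rot: [-2.264, -2.177, 0.001]
force: [0.8, -0.1, 1.2]
width: 0.004
gripper_force: 0.0
122 [ 0.4895 -0.0064] 20.2
126 [ 0.4889 -0.0101] 46.3
130 [ 0.4892 -0.0139] 59.1
134 [ 0.4891 -0.0177] 59.3
138 [ 0.4884 -0.0215] 58.5
142 [ 0.4903 -0.0255] 62.6
146 [ 0.4921 -0.0294] 66.8
150 [ 0.4924 -0.0334] 68.0
154 [ 0.4948 -0.0374] 73.2
158 [ 0.4956 -0.0414] 75.5
162 [ 0.495  -0.0454] 74.7
166 [ 0.4919 -0.0493] 69.0
170 [ 0.4917 -0.0533] 69.2
174 [ 0.4916 -0.0574] 69.5
178 [ 0.4915 -0.0615] 69.7
182 [ 0.4913 -0.0657] 70.0
186 [ 0.4907 -0.0698] 69.3
190 [ 0.4905 -0.074 ] 69.5
194 [ 0.4904 -0.0782] 69.8
198 [ 0.4902 -0.0825] 70.1
202 [ 0.4901 -0.0868] 70.3
206 [ 0.4894 -0.0911] 69.6
210 [ 0.4892 -0.0955] 69.8
214 [ 0.4906 -0.0999] 73.3
218 [ 0.4915 -0.1044] 75.7
222 [ 0.4925 -0.1089] 78.1
226 [ 0.4918 -0.1134] 77.4
230 [ 0.4879 -0.1178] 70.2
234 [ 0.4877 -0.1224] 70.5
238 [ 0.4881 -0.1271] 69.7
242 [ 0.4874 -0.1317] 71.1
246 [ 0.5197 -0.1377] 4.3
```

View pics/w2.png

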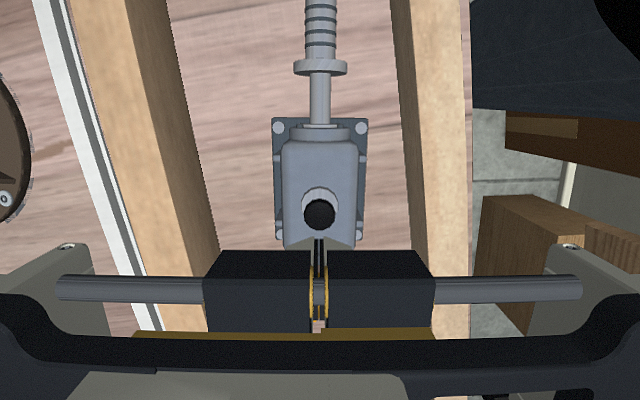

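The button's top face is a black disc centred near (319,215). The fingertips are just below it, near (319,240). I'll convert the disc centre to a position.

```bash
python3 - <<'E'
from h import *
d=dict(np.load("w2.npz"))
g=d["pixels"].max(2);m=(g<45).astype(np.uint8);m[:190]=0;m[237:]=0;m[:,:295]=0;m[:,345:]=0
n,l,s,c=cv2.connectedComponentsWithStats(m)
for i in range(1,n):
    if s[i,4]>100:
        x,y,w,h,a=s[i];print(s[i],c[i],on_plane(d,*c[i],.1345),on_plane(d,x,c[i][1],.1345)[0]-on_plane(d,x+w,c[i][1],.1345)[0],by_depth(d,*c[i])[2])
from cell import readout;print(readout.observe()["position"])
E
```

```text
[304 199  31  31 742] [318.98113208 214.28167116] [ 0.48567019 -0.07534079  0.1345    ] -0.02464633256835269 0.13475079794360945
[ 0.48469405 -0.07350828  0.20637431]
```

```bash
python3 -m creep '[[-0.05,0.03,0.5,0,0],[0,0,0.6,0,0],[0,0,0.4,0,0],[0,0,0.1,0,0],[0,0,0,0,0]]'| grep -E 'pos|force:'; python3 -m creep '[[0,0,0.03,0,0],[0,0,0.03,0,0],[0,0,0.03,0,0],[0,0,0.03,0,0],[0,0,0.03,0,0],[0,0,0,0,0]]'| grep -E 'pos|force:'
```

```text
position: [0.4862, -0.0764, 0.1429]
force: [0.4, 0.6, -0.3]
gripper_force: 0.0
position: [0.4859, -0.0766, 0.1366]
force: [0.7, -0.2, -0.9]
gripper_force: 0.0
```

```bash
python3 -m creep '[[0,0,0.03,0,0],[0,0,0.03,0,0],[0,0,0.03,0,0],[0,0,0.03,0,0],[0,0,0,0,0]]'| grep -E 'pos|force:'
```

```text
position: [0.486, -0.0766, 0.1318]
force: [-0.4, 0.2, 0.5]
gripper_force: 0.0
```

```bash
python3 -m creep '[[0,0,0.03,0,0],[0,0,0.03,0,0],[0,0,0,0,0]]'| grep -E 'pos|force:'
```

```text
position: [0.486, -0.0766, 0.1294]
force: [-0.2, -0.7, -0.6]
gripper_force: 0.0
```

```bash
python3 -m creep '[[0,0,0.03,0,0],[0,0,0.03,0,0],[0,0,0,0,0]]'| grep -E 'pos|force:'; python3 - <<'E'
from h import *
from cell import vision
d=vision.get_image("wrist");cv2.imwrite("pics/w3.png",d["pixels"][130:280,220:420].repeat(3,0).repeat(3,1))
E
```

```text
position: [0.486, -0.0766, 0.127]
force: [0.5, 0.3, 0.0]
gripper_force: 0.0
```

View pics/w3.png

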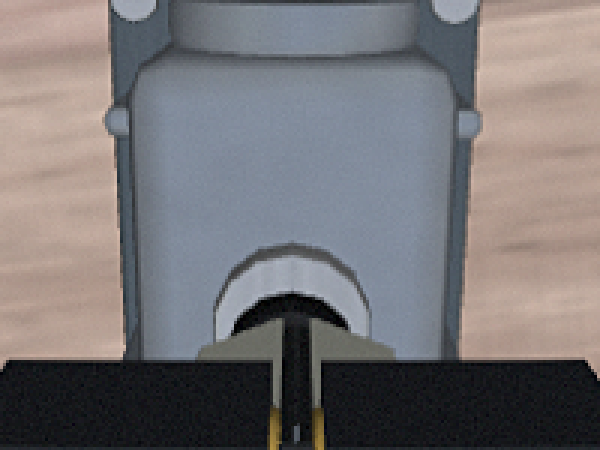

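The fingers stand on the black button, in the ring at crop (292,290), and nothing jams. I'll keep pressing to the end of the travel.

```bash
python3 -m creep '[[0,0,0.03,0,0],[0,0,0.03,0,0],[0,0,0.03,0,0],[0,0,0,0,0]]'| grep -E 'pos|force:'
```

```text
position: [0.486, -0.0766, 0.1234]
force: [-0.5, -0.2, -0.4]
gripper_force: 0.0
```

```bash
python3 -m creep '[[0,0,0.03,0,0],[0,0,0,0,0],[0,0,0,0,0]]'| grep -E 'pos|force:'
```

```text
position: [0.4861, -0.0766, 0.1228]
force: [-2.2, -0.2, 9.9]
gripper_force: 4.3
```

Hard stop at tip z 0.1228 with 9.9 N, so the pin looks seated (0.1225 is fully down). I'll lift off and check.

```bash
python3 -m creep '[[0,0,-0.05,0,0],[0,0,-0.2,0,0],[0,0,-0.7,0,0],[0,0,-1,0,0],[0,0,-0.5,0,0],[0,0,0,0,0],[0,0,0,0,0]]'; python3 - <<'E'
from h import *
from cell import vision
d=vision.get_image("wrist");cv2.imwrite("pics/w4.png",d["pixels"])
g=d["pixels"].max(2);m=(g<45).astype(np.uint8);m[:190]=0;m[237:]=0;m[:,:295]=0;m[:,345:]=0
n,l,s,c=cv2.connectedComponentsWithStats(m)
for i in range(1,n):
    if s[i,4]>100:
        zs=[by_depth(d,u,v)[2] for v,u in np.argwhere((cv2.erode(m*(l==i).astype(np.uint8),np.ones((5,5))))>0)];print(s[i],c[i],np.median(zs),len(zs))
E
```

```text
clock: 19.25
position: [0.4856, -0.0764, 0.2198]
ee_rot: [-2.264, -2.177, 0.001]
force: [1.0, 0.2, -0.6]
width: 0.002
gripper_force: 0.0
[304 190  28  27 601] [317.52412646 202.7953411 ] 0.1218864866016286 335
```

View pics/w4.png

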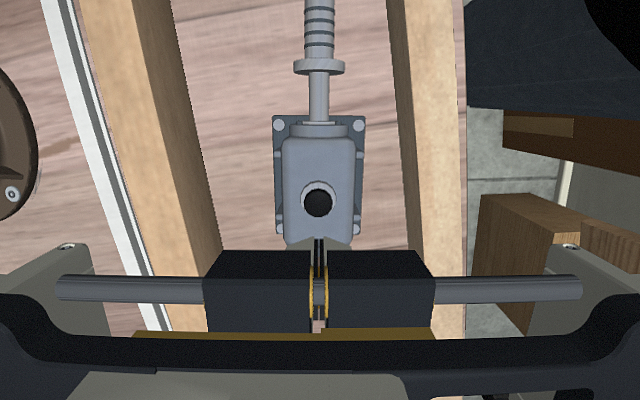

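The button, at (318,203), now sits low in its ring. Its top measures 0.122 m, so it is fully down, and the gripper is clear of everything.

```bash
python3 -c "
from cell import sign_off;print(sign_off())"
```

```text
the job is handed in; nothing more can be done
None
```

Job handed in: I felt both stops at under 15 N and found a float of about 20.2 mm. I set the spindle at mid-float, pressed the lock pin fully down (button top measured at about 0.122 m), and left the gripper clear of everything; the judge's result was not shown.

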